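# Index and lock the welding positioner

### The arm

A 6-joint arm with a two-finger parallel gripper is mounted at the origin on the work surface. World frame = base frame: x ahead of the robot, y to its left, z up, the work surface at z = 0. Lengths are in mm, angles in rad, forces in N, time in s.
With the tool pointing down it reaches from about 275 to 750 mm from the base axis. Payload 10.2 kg.
Tool frame: the origin (TCP) lies at the very end of the fingers, on their centre line; the grasp point (between the pads) lies 19 mm behind it; z points along the fingers, y is the line along which they close (so a half turn about z gives the same grasp; the last joint's range is limited). The gripper opens to 85 mm and grips with 20 to 120 N. Pads are 22 mm wide; open, the fingers measure 114 mm over their backs; the gripper's body (76 mm by 85 mm) begins 54 mm behind the grasp point. The pads swing forward as they close: fully open they stand 13 mm farther back than shut.
Start: joints at [0.928, 0.313, 1.498, -0, 1.331, -0.223], TCP at [213.991, 479.415, 231.294] pointing down, gripper open.
Joint ranges: [-2.94, 2.94], [-0.97, 2.17], [0.19, 2.56], [-1.23, 4.37], [0.02, 3.11], [-2.88, 2.88]. Speed limits (rad/s): [2.39, 2.39, 3.01, 3.14, 3.14, 3.14].

### API

Orientations are given as a rotation vector (axis times angle).
In Python, from cell import r gives the robot as it stands.
- The arm moves only by the shell command python3 -m handwheel 'ROWS' [FORCE]. ROWS is JSON, a list of rows, each a list of 7 numbers: the shift along the tool's x, y, z in cm, then the turn, a rotation vector about the tool's x, y, z in degrees, then the finger opening in cm, from 0 to 8.54. A call has exactly 8 rows; each row shifts and turns the commanded pose from where the row before left it, along the tool's axes as they then stand; what a row does not reach is not made up. A row lasts 1/8 s, in which the tool goes at most 62.5 mm and 10.7 degrees, less where a joint would pass 70% of its speed; a pose out of reach is approached as far as the arm can. A call is refused whole if a number of a shift passes 6.25 or a number of a turn 10.7, either way. A call with a gripper value outside its range is refused whole. The fingers move at their own pace and stop on an object; FORCE is the grip in N (left out, the last holds). Time passes only in rows, so rows that do not move let the fingers close, or fill a call up. It gives the time, the measured TCP pose, the force, the opening and the grip force at its end, in the units of the state.
- r.get_obs(): the state, without advancing time (a new reading comes with each control period).
- r.get_image(name): name is "side" or "top"; returns a dict with "color" (420x560x3 uint8, blue, green, red), "fx", "fy", "cx", "cy" (pixels), "view" (4x4, takes a point from world to camera coordinates). Camera axes: x right, y down, z forward; pixel columns grow to the right and rows downward; lengths in mm; the calibration is good to about 2 mm. A picture is of the moment at which its call begins. There is no depth.
- r.finish_job(): hands the job in; it is judged then, once.
Trained networks look in a picture, given as the dict that the camera call returned (one of the last four; its "shot" number tells which), for a name from the list of things; names that differ only in an ending like _2 or _b are one class to them, and where a whole thing is asked for, a point or a joint stands for the part that bears it (a point fixed in the world has none). Each returns a list of dicts, best first, with "p" (0 to 1); they miss things now and then, are a little off and sometimes report something else, mostly with a low value. They report only what shows in the picture. A call takes as long as a camera call. They do not tell look-alikes from the thing itself.
- r.spot_in(picture, target): "position" ([column, row] in pixels, amid what is visible of it).
- r.tip_of(picture, target): "position" ([column, row] in pixels: a listed point, or the origin of a listed thing).
The state is a dict: "t": time; "joint_positions": joint angles; "qvel": joint speeds; "tau": joint torques, N m; "ee_pos": TCP position; "eef_rot": TCP orientation; "ft_force": force on the tool from outside, world axes, zero at the start; "moment": the same for the moment, N m; "opening": finger opening in mm; "grip_force": force on a finger pad.
Only numpy, scipy, OpenCV 4.12 (cv2) and the standard library are available. Lean on these libraries where they do the work, as an engineer would, in place of code of your own. Each camera call takes 0.05 s, during which the arm holds its last target. There are 200 camera calls.

### The job

Set up the welding positioner for its next seam: with a fingertip, push the turntable round by one of its arms until its pointer points straight at the index wedge on the base, and only then push the lock lever over until it is fully home against its stop pin. Nothing is to be picked up: do not touch the flanged part resting on the turntable, which simply rides round with it, and leave the other things on the table where they are.

Things in the scene. Friction and masses are not known exactly. Their poses are not given: they have to be found in the camera images.
- positioner: Welding positioner bolted to the table: a round dark steel base plate (356 mm across, 12 mm thick, with a 130 mm wide, 10 mm thick tab on its -y side for the lock lever) carrying a turntable. Origin on the turntable's vertical axis at table height; z up; the lever tab lies along its -y. Its position and yaw on the table vary.
- turntable (a joint): Angle (rad) of the turntable, growing counter-clockwise seen from above; 0 when the pointer lies along the positioner's +x. Turns either way (no end stops within a turn), stays where it is left (dry friction, about 3.5 N of push at 100 mm radius), does not coast. Four level arms, 90 degrees apart, stick out of it: the pointer and three push bars.
- faceplate (a point): Centre of the turntable's top, 68 mm above the table. The turntable is a steel disc of radius 65 mm, underside at 42 mm. Its three push bars are round, 12 mm thick, 55 mm above the table, each with a 22 mm black ball 118 mm from the axis. Between 70 and 105 mm from the axis a fingertip can stand beside an arm, its end 30 to 40 mm above the table (base plate top: 12 mm).
- pointer_tip (a point): Sharp end of the pointer: the one arm of the turntable that is a flat square-edged bar, 16 mm wide and 14 mm thick, tapered to a point, without a ball. 119 mm from the axis, 55 mm above the table.
- index: Fixed index standing on the rim of the base plate: a dark block 24 x 34 mm, 48 mm high, carrying a small steel wedge that points inwards to the axis, up to 60 mm above the table. This origin lies on the turntable's axis at table height, and its +x runs from the axis through the wedge. Its place round the rim varies.
- index_tip (a point): Sharp inner end of the index wedge, 134 mm from the turntable's axis, 55 mm above the table. With the pointer set, the two tips face each other across a 15 mm gap.
- lock_lever (a joint): Angle (rad) of the lock lever: 0 fully open, 1.1 locked, hard against its stop pin; grows as the lever swings clockwise seen from above. Stays where it is left (about 3.5 N of push at 75 mm radius). The direction from pivot to ball, in the positioner's frame, is -1.0208 rad minus this angle (from +x, counter-clockwise positive).
- lever_pivot (a point): Axis of the lock lever, 205 mm from the turntable's axis along the positioner's -y; 55 mm above the table. Its hub is 36 mm across and 64 mm high.
- lever_knob (a point): Centre of the 22 mm black ball at the end of the lock lever, a level round bar 12 mm thick, 55 mm above the table; the ball is 100 mm from the lever's pivot. A fingertip can stand beside the bar as low as 20 mm above the table.
- stop_pin (a point): Top centre of the lever's stop pin, an upright steel pin 10 mm thick, 66 mm high, standing 46 mm from the lever's pivot.
- flange: Loose aluminium part, 0.35 to 0.65 kg, resting in the middle of the turntable and riding round with it: a disc 96 mm across and 8 mm thick with a short upright tube (44 mm across) and a rib on it, top 98 mm above the table. Origin: centre of its underside.
- pliers: Steel pliers lying flat, 165 mm long, a bystander on the table.
- pipe_offcut: Upright steel pipe offcut, 44 mm across, 50 mm high, a bystander on the table. Origin at its underside.
- bolt: Steel bolt standing on its head, 24 mm across, 54 mm high, a bystander on the table. Origin at its underside.
- nozzle_gel: Closed jar, 60 mm across, 70 mm high, a bystander on the table. Origin at its underside.
- brush: Hand brush lying flat, a bystander on the table.
- magnet_square: Dark triangular magnetic welding square, 80 mm wide, 80 mm high, a bystander on the table. Origin at its underside.
Mind the look-alikes: they are no part of the job. Of the things that look like the flange, the middle-sized one is meant.

How it is judged (in metres and radians):
On the way, in this order (a step that is already met when the one before it is completed fails the run):
1. the pointer points at the index, the turntable at rest, the lock lever not yet moved towards locked (y of pointer_tip in the frame of index between -0.006 and 0.006 m and x of pointer_tip in the frame of index above 0.1 m and velocity of joint turntable between -0.05 and 0.05 rad/s and value of joint lock_lever below 0.6 rad), for 0.3 s.
2. the lock lever is home against its stop (value of joint lock_lever above 1.03 rad), for 0.2 s.
At the end, for the whole second after the job is handed in: The pointer's tip is within 6 mm sideways of the line from the turntable's axis through the index wedge, the turntable at rest; the lock lever is beyond 1.03 rad of its 1.1 (against the stop pin); the flanged part still lies flat on the turntable within 20 mm of its centre (y of pointer_tip in the frame of index between -0.006 and 0.006 m and x of pointer_tip in the frame of index above 0.1 m and velocity of joint turntable between -0.05 and 0.05 rad/s and horizontal distance between flange and positioner below 0.02 m and height (world z) of flange below 0.075 m and angle between flange's own z axis and vertical below 0.08 rad and value of joint lock_lever above 1.03 rad and linear speed of flange below 0.02 m/s); the robot touches nothing.
It fails at once if the robot touched the flanged part (contact force between flange and the arm above 1 N or contact force between flange and the fingers above 1 N).
It fails at once if the flanged part was lifted, tipped or shoved off the middle of the turntable (not (horizontal distance between flange and positioner below 0.02 m and height (world z) of flange below 0.075 m and angle between flange's own z axis and vertical below 0.08 rad)).
It fails at once if the lock lever was closed before the pointer was set, or the turntable was moved after locking (value of joint lock_lever above 0.7 rad and not (y of pointer_tip in the frame of index between -0.006 and 0.006 m and x of pointer_tip in the frame of index above 0.1 m)).
It fails at once if another thing on the table was moved or lifted by more than 20 mm (distance of any of pliers, pipe_offcut, bolt, nozzle_gel, brush, magnet_square from where it was at the start of the episode above 0.02 m).
It also fails if it takes over 45 s, if anything falls off the work surface, if the arm or the gripper's body presses on something with over 40 N, if the wrist force passes 120 N, or if a joint passes its speed limit or range.

## Working session

There is one attempt and no reset: what is moved stays moved. The work goes in short steps, Python scripts to look and compute and a shell command to move; the robot and the scene stay as the last step left them, time stands still between calls to the robot, and variables do not carry over. Pictures are saved under pics/ and viewed, at most 10 in all, crops included, and the job is handed in when it is done.

```bash
mkdir -p pics; ls; cat > h.py <<'E'
import numpy as np,cv2
from cell import r
def shot(n,save=None):
    p=r.get_image(n)
    if save: cv2.imwrite('pics/'+save,p['color'])
    return p
def ray(p,uv):
    V=np.array(p['view']);R=V[:3,:3];t=V[:3,3]
    d=R.T@np.array([(uv[0]-p['cx'])/p['fx'],(uv[1]-p['cy'])/p['fy'],1]);return -R.T@t,d
def atz(p,uv,z):
    o,d=ray(p,uv);return o+d*(z-o[2])/d[2]
def pix(p,X):
    V=np.array(p['view']);c=V[:3,:3]@np.array(X,float)+V[:3,3]
    return np.array([p['fx']*c[0]/c[2]+p['cx'],p['fy']*c[1]/c[2]+p['cy']])
Z=dict(faceplate=68,pointer_tip=55,index_tip=55,lever_pivot=55,lever_knob=55,stop_pin=66,positioner=0,flange=68)
E
python3 - <<'E'
from h import *
for n in('top','side'):
    p=shot(n,n+'1.png')
    for k,z in Z.items():
        for d in r.tip_of(p,k)[:3]: print(n,k,round(d['p'],2),np.round(d['position']),np.round(atz(p,d['position'],z)[:2]))
print(r.get_obs()['ee_pos'],r.get_obs()['eef_rot'])
E
```

```text
pics
top faceplate 0.9 [243. 211.] [578.  63.]
top pointer_tip 0.61 [210. 234.] [509. 166.]
top pointer_tip 0.35 [245. 211.] [579.  59.]
top index_tip 0.5 [231. 165.] [725. 102.]
top lever_pivot 0.71 [315. 227.] [ 527. -156.]
top lever_pivot 0.58 [309. 217.] [ 557. -137.]
top lever_pivot 0.41 [404. 191.] [ 635. -436.]
top lever_knob 0.77 [340. 210.] [ 579. -233.]
top stop_pin 0.73 [317. 228.] [ 523. -162.]
top stop_pin 0.33 [180. 173.] [697. 256.]
top positioner 0.62 [240. 209.] [591.  79.]
top flange 0.96 [142. 183.] [669. 372.]
top flange 0.85 [156. 264.] [421. 327.]
top flange 0.67 [240. 210.] [582.  74.]
side faceplate 0.78 [280. 248.] [588.  81.]
side pointer_tip 0.85 [309. 287.] [511. 173.]
side index_tip 0.88 [223. 254.] [710. 106.]
side lever_pivot 0.57 [309. 199.] [ 554. -119.]
side lever_knob 0.58 [306. 174.] [ 578. -226.]
side lever_knob 0.45 [279. 266.] [582. 124.]
side stop_pin 0.95 [325. 188.] [ 518. -157.]
side positioner 0.75 [283. 264.] [585.  58.]
side flange 0.79 [351. 382.] [408. 391.]
side flange 0.71 [288. 245.] [571.  70.]
side flange 0.58 [195. 384.] [664. 439.]
[213.98151558 479.41530217 231.28178963] [-6.54556295e-01 -3.07261435e+00  6.39337809e-05]
```

View pics/top1.png

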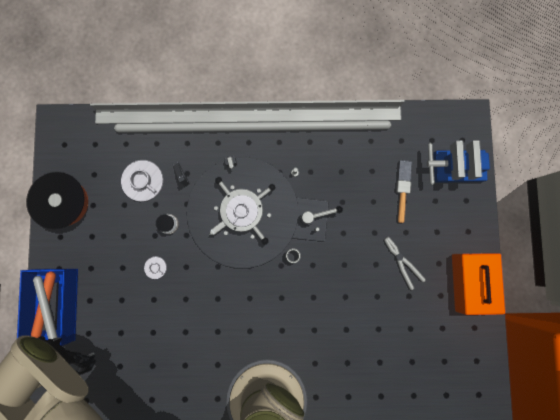

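View pics/side1.png

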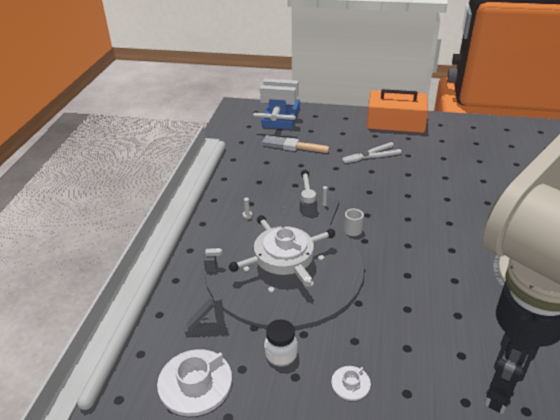

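The top view shows the turntable at (242,211), with the pointer at lower left (213,233). The index is at (231,163), the lever hub at (308,217), its knob at (340,210) and the stop pin near (317,228).

Flange candidates are the large one (142,180), the small one (155,267) and the middle-sized one on the turntable (241,210). The middle one is the real part, and I won't touch it. The other possible mix-ups are the pointer with the ball bars, and the bolt (295,172) or pipe (293,256) with the pin.

Next I'll check a close crop of each view.

```bash
python3 - <<'E'
from h import *
a=cv2.imread('pics/top1.png')[150:270,185:345];b=cv2.imread('pics/side1.png')[160:310,190:390]
cv2.imwrite('pics/topc.png',cv2.resize(a,None,fx=5,fy=5,interpolation=cv2.INTER_CUBIC))
cv2.imwrite('pics/sidec.png',cv2.resize(b,None,fx=4,fy=4,interpolation=cv2.INTER_CUBIC))
E
```

```text
(no output)
```

View pics/topc.png

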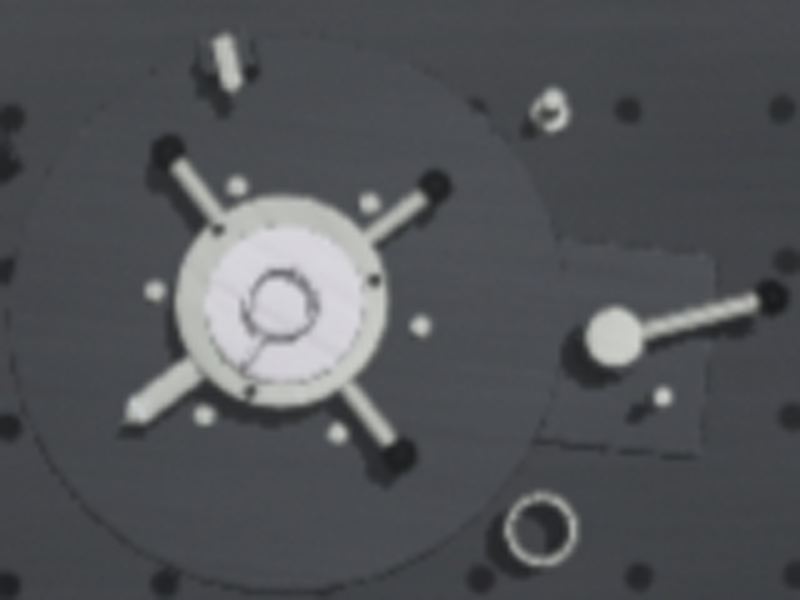

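View pics/sidec.png

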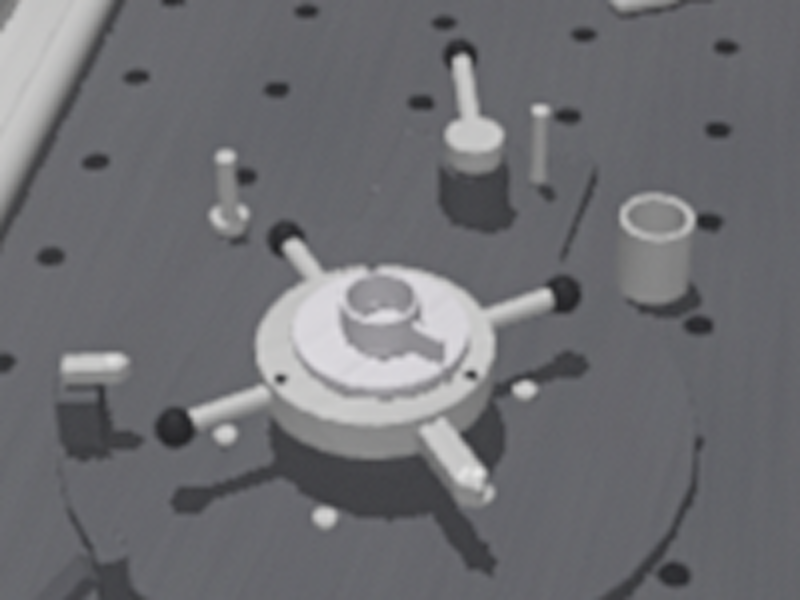

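The crops confirm the choice. In the top crop the flat ball-less pointer ends at (133,412), with balls at (168,152), (435,185) and (400,455). The index wedge tip is at (234,90), the lever knob at (771,296), the hub at (615,335) and the pin at (662,396). I'll fit the model to both views.

```bash
cat > fit.py <<'E'
from h import *
from scipy.optimize import least_squares
def P(c,a,rad,z): return [c[0]+rad*np.cos(a),c[1]+rad*np.sin(a),z]
# q: cx,cy,yaw,turn(world),index(world),lever, dx,dy side shift px
def model(q):
    c=q[:2];t=q[3];pv=P(c,q[2]-np.pi/2,205,55)
    return dict(b1=P(c,t-np.pi/2,118,55),b2=P(c,t+np.pi,118,55),b3=P(c,t+np.pi/2,118,55),tip=P(c,t,119,55),
     idx=P(c,q[4],134,57),hub=pv[:2]+[64],knob=P(pv,q[2]-1.0208-q[5],100,55))
def fit(ob,q0,free=None):
    q0=np.array(q0,float);free=list(range(8)) if free is None else free
    def full(x): q=q0.copy();q[free]=x;return q
    def res(x):
        q=full(x);m=model(q);e=[]
        for p,o,s in ob:
            for k,uv in o.items(): e+=list(pix(p,m[k])+s*q[6:8]-uv)
        return np.array(e)
    s=least_squares(res,q0[free],loss='soft_l1');return full(s.x),res(s.x)
def uv(c,k,o): return (np.array(c)+.5)/k-.5+o
E
python3 - <<'E'
from fit import *
T=dict(b1=(435,185),b2=(400,455),b3=(168,152),tip=(133,412),idx=(234,90),hub=(615,335),knob=(771,296))
# clockwise from pointer (126deg): b1=t-90, b2=t+180, b3=t+90
T=dict(b1=(168,152),b2=(435,185),b3=(400,455),tip=(133,412),idx=(234,90),hub=(615,335),knob=(771,296))
S=dict(b1=(176,427),b2=(286,238),b3=(563,293),tip=(487,492),idx=(128,361),hub=(474,130),knob=(460,54))
T={k:uv(v,5,[185,150]) for k,v in T.items()};S={k:uv(v,4,[190,160]) for k,v in S.items()}
pt,ps=shot('top'),shot('side')
for ob in ([(pt,T,0),(ps,S,1)],[(pt,T,0)],[(ps,S,1)]):
    fr=range(8) if len(ob)>1 else range(6)
    q,e=fit(ob,[583,72,-.14,2.2,.23,.2,0,0],list(fr))
    print(np.round(q[:2]),np.round(np.degrees(q[2:5]),1),q[5:].round(2));print(e.reshape(-1,2).round(1).tolist())
E
```

```text
[583.  70.] [ -6.8 127.2  12.4] [ 0.19  0.56 -0.36]
[[-0.1, -0.1], [-0.1, -0.2], [0.2, -0.6], [-0.8, 1.6], [0.3, 0.3], [0.2, -0.2], [0.1, -0.2], [0.2, -0.3], [-0.1, -0.3], [-0.2, -0.5], [-1.3, 0.7], [0.7, 0.3], [0.2, 0.3], [0.1, -0.3]]
[583.  70.] [ -7.2 126.7  12.9] [0.18 0.   0.  ]
[[0.2, -0.5], [0.2, -0.1], [-0.0, -0.6], [-1.0, 1.1], [0.1, 0.2], [0.2, 0.0], [0.1, -0.0]]
[581.  68.] [ -6.6 127.6  12.1] [0.2 0.  0. ]
[[0.6, -0.0], [-0.3, -0.1], [-0.2, -0.6], [-0.8, 0.6], [0.9, 0.1], [-0.0, 0.4], [-0.0, -0.2]]
```

```bash
python3 -m handwheel '[[-4.95,-2.01,0,0,0,0,0],[-4.95,-2.01,0,0,0,0,0],[-4.95,-2.01,0,0,0,0,0],[-4.95,-2.01,0,0,0,0,0],[-4.95,-2.01,0,0,0,0,0],[-4.95,-2.01,0,0,0,0,0],[-4.95,-2.01,0,0,0,0,0],[-4.95,-2.01,0,0,0,0,0]]' 20
python3 -m handwheel '[[-4.95,-2.01,0,0,0,0,0],[-4.95,-2.01,0,0,0,0,0],[-4.95,-2.01,0,0,0,0,0],[-4.95,-2.01,0,0,0,0,0],[0,0,0,0,0,9.7,0],[0,0,0,0,0,9.7,0],[0,0,0,0,0,9.6,0],[0,0,0,0,0,0,0]]'
```

```text
t: 2.0
ee_pos: [511.1, 169.7, 231.4]
eef_rot: [0.655, 3.072, 0.0]
ft_force: [1.3, 0.7, 0.1]
opening: -0.2
grip_force: 0.0
t: 3.0
ee_pos: [658.1, 17.0, 231.1]
eef_rot: [-1.401, -2.812, 0.0]
ft_force: [0.0, -0.5, -0.4]
opening: -0.1
grip_force: 0.0
```

```bash
python3 -m handwheel '[[0,0,4,0,0,0,0],[0,0,4,0,0,0,0],[0,0,4,0,0,0,0],[0,0,3,0,0,0,0],[0,0,2.2,0,0,0,0],[0,0,2.1,0,0,0,0],[0,0,0,0,0,0,0],[0,0,0,0,0,0,0]]'
python3 - <<'E'
from h import *
p=shot('side','s2.png')
cv2.imwrite('pics/s2c.png',cv2.resize(p['color'][130:330,170:410],None,fx=3,fy=3,interpolation=cv2.INTER_CUBIC))
E
```

```text
t: 4.0
ee_pos: [658.6, 17.0, 39.3]
eef_rot: [1.4, 2.811, 0.001]
ft_force: [0.2, 0.1, 0.5]
opening: 0.0
grip_force: 0.0
```

View pics/s2c.png

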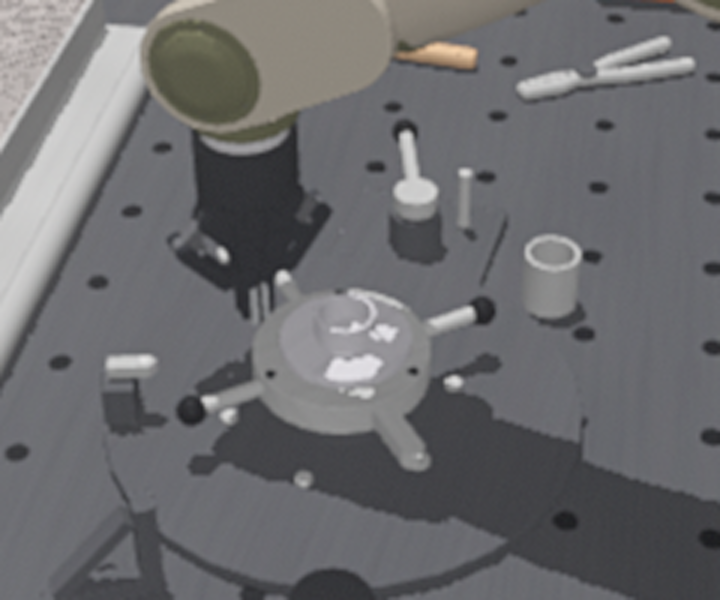

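The crop shows the shut fingertip at (258,300) on the counter-clockwise side of the far bar at (285,280). It is clear of the flange and the index. Now I'll push clockwise.

```bash
python3 -m handwheel '[[0,-0.7,0,0,0,0,0],[-0.16,-0.85,0,0,0,5.5,0],[-0.16,-0.85,0,0,0,5.5,0],[-0.16,-0.85,0,0,0,5.5,0],[-0.16,-0.85,0,0,0,5.5,0],[-0.16,-0.85,0,0,0,5.5,0],[-0.16,-0.85,0,0,0,5.5,0],[0,0,0,0,0,0,0]]'
python3 - <<'E'
from h import *
p=shot('top');o=r.get_obs()['ee_pos'];d=o[:2]-[582.5,70];print(o,np.hypot(*d),np.degrees(np.arctan2(d[1],d[0])))
for k in('pointer_tip',):
    for n in('top','side'):
        p=shot(n)
        for e in r.tip_of(p,k)[:2]:
            w=atz(p,e['position'],55)[:2]-[582.5,70];print(n,e['p'],np.hypot(*w),np.degrees(np.arctan2(w[1],w[0])))
E
```

```text
t: 5.05
ee_pos: [609.8, -16.0, 38.9]
eef_rot: [2.143, 2.297, 0.0]
ft_force: [0.4, -0.4, -0.2]
opening: 0.1
grip_force: 0.0
[609.93756445 -15.90283213  38.80843236] 90.1782485498749 -72.2863970447386
top 0.84 121.69923118527957 93.35680829809147
side 0.78 126.34108515966989 95.14444685049239
```

```bash
python3 -m handwheel '[[-0.16,-0.85,0,0,0,5.5,0],[-0.16,-0.85,0,0,0,5.5,0],[-0.16,-0.85,0,0,0,5.5,0],[-0.16,-0.85,0,0,0,5.5,0],[-0.16,-0.85,0,0,0,5.5,0],[-0.16,-0.85,0,0,0,5.5,0],[-0.16,-0.85,0,0,0,5.5,0],[0,0,0,0,0,0,0]]'
cat > look.py <<'E'
from h import *
o=r.get_obs()['ee_pos'];d=o[:2]-[582.5,70];print(o.round(1),np.hypot(*d).round(1),np.degrees(np.arctan2(d[1],d[0])).round(1))
for n in('top','side'):
    p=shot(n)
    for k in('pointer_tip','index_tip'):
        for e in r.tip_of(p,k)[:2]:
            w=atz(p,e['position'],55)[:2]-[582.5,70];print(n,k,round(e['p'],2),np.hypot(*w).round(),np.degrees(np.arctan2(w[1],w[0])).round(1))
E
python3 look.py
```

```text
t: 6.3
ee_pos: [550.5, -13.6, 38.4]
eef_rot: [-2.78, -1.464, 0.0]
ft_force: [0.3, 0.2, -0.6]
opening: -0.1
grip_force: 0.0
[550.5 -13.6  38.4] 89.5 -110.9
top pointer_tip 0.9 126.0 53.7
top index_tip 0.47 151.0 14.5
side pointer_tip 0.68 254.0 -104.2
side index_tip 0.65 135.0 12.6
```

```bash
python3 -m handwheel '[[-0.16,-0.85,0,0,0,5.5,0],[-0.16,-0.85,0,0,0,5.5,0],[-0.16,-0.85,0,0,0,5.5,0],[-0.16,-0.85,0,0,0,5.5,0],[-0.16,-0.85,0,0,0,5.5,0],[-0.16,-0.85,0,0,0,5.5,0],[-0.1,-0.6,0,0,0,4,0],[0,0,0,0,0,0,0]]'
python3 look.py; python3 - <<'E'
from h import *
for n,a in(('top',(185,150)),('side',(190,190))):
    p=shot(n,n+'3.png')
    cv2.imwrite(f'pics/{n}3c.png',cv2.resize(p['color'][a[1]:a[1]+120,a[0]:a[0]+160],None,fx=5,fy=5,interpolation=cv2.INTER_CUBIC))
E
```

```text
t: 7.6
ee_pos: [506.8, 22.9, 38.3]
eef_rot: [-3.101, -0.506, 0.0]
ft_force: [-0.3, 0.3, 0.6]
opening: -0.2
grip_force: 0.0
[506.8  22.9  38.3] 89.2 -148.1
top pointer_tip 0.64 123.0 23.3
top index_tip 0.44 140.0 14.9
side pointer_tip 0.87 120.0 25.3
side index_tip 0.63 133.0 17.0
```

View pics/side3c.png

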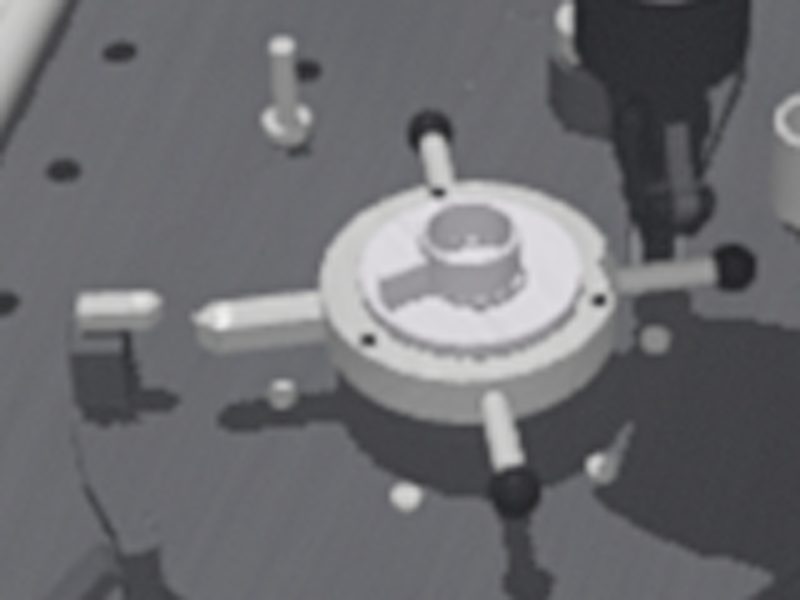

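View pics/top3c.png

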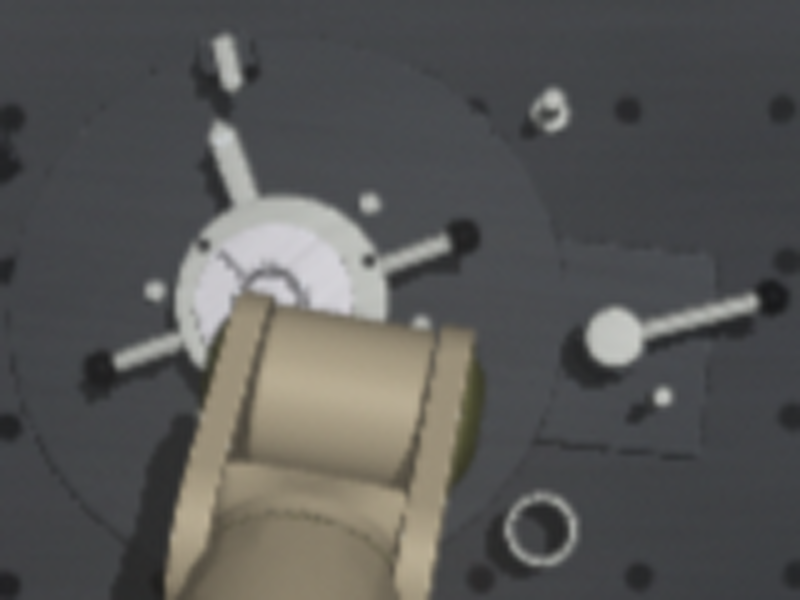

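Both crops show the pointer a few degrees short of the index: side tip (197,318) against wedge (160,302), top tip (222,120) against wedge (234,90). I'll measure the remaining angle by fit.

```bash
python3 - <<'E'
from fit import *
T=dict(b1=(463,236),b3=(99,368),idx=(234,90),hub=(615,335),knob=(771,296))
S=dict(b1=(430,132),b2=(733,267),b3=(514,490),idx=(160,301))
T={k:uv(v,5,[185,150]) for k,v in T.items()};S={k:uv(v,5,[190,190]) for k,v in S.items()}
pt,ps=shot('top'),shot('side')
q,e=fit([(pt,T,0),(ps,S,1)],[583,70,-.12,.35,.22,.19,.56,-.36],[0,1,2,3,4,5,6,7])
print(q[:2].round(1),np.degrees(q[2:5]).round(2),q[5:].round(2));print(e.reshape(-1,2).round(1).tolist())
# direct pixel test: arm axis lines vs. index wedge tip
for ob,fr in(([(pt,T,0)],range(6)),([(ps,{k:v for k,v in S.items()},0)],[3,4])):
    qq,_=fit(ob,list(q[:6])+[0,0],list(fr)); print(np.degrees(qq[3:5]).round(2))
E
```

```text
[582.6  70.9] [-6.81 19.3  11.96] [ 0.2   0.17 -0.43]
[[-0.3, -0.0], [0.3, -0.2], [0.3, 0.3], [-0.2, -0.1], [-0.2, 0.1], [-0.0, -0.1], [-0.2, -0.2], [-0.1, -0.0], [0.3, 0.3]]
[19.32 12.42]
[19.41 10.99]
```

```bash
python3 -m handwheel '[[-0.05,-0.27,0,0,0,1.75,0],[-0.05,-0.27,0,0,0,1.75,0],[-0.05,-0.27,0,0,0,1.75,0],[-0.05,-0.27,0,0,0,1.75,0],[0,0,0,0,0,0,0],[0,0,0,0,0,0,0],[0,0,0,0,0,0,0],[0,0,0,0,0,0,0]]'
python3 look.py; python3 - <<'E'
from h import *
ims=[]
for n,a in(('top',(200,150)),('side',(200,190))):
    p=shot(n,n+'4.png')
    ims.append(cv2.resize(p['color'][a[1]:a[1]+100,a[0]:a[0]+130],None,fx=6,fy=6,interpolation=cv2.INTER_CUBIC)[:, :780])
cv2.imwrite('pics/c4.png',np.vstack([ims[0][:280],ims[1][30:350]]))
cv2.imwrite('pics/side4c.png',ims[1])
E
```

```text
t: 9.1
ee_pos: [502.0, 32.7, 38.3]
eef_rot: [-3.126, -0.313, -0.0]
ft_force: [0.1, -0.3, -0.1]
opening: 0.3
grip_force: 0.0
[502.   32.7  38.3] 88.7 -155.1
top pointer_tip 0.81 113.0 14.8
top pointer_tip 0.48 219.0 59.1
top index_tip 0.75 210.0 -133.6
top index_tip 0.44 138.0 14.6
side pointer_tip 0.91 123.0 18.0
side pointer_tip 0.36 429.0 -110.1
side index_tip 0.52 131.0 12.5
side index_tip 0.26 435.0 -111.6
```

View pics/c4.png

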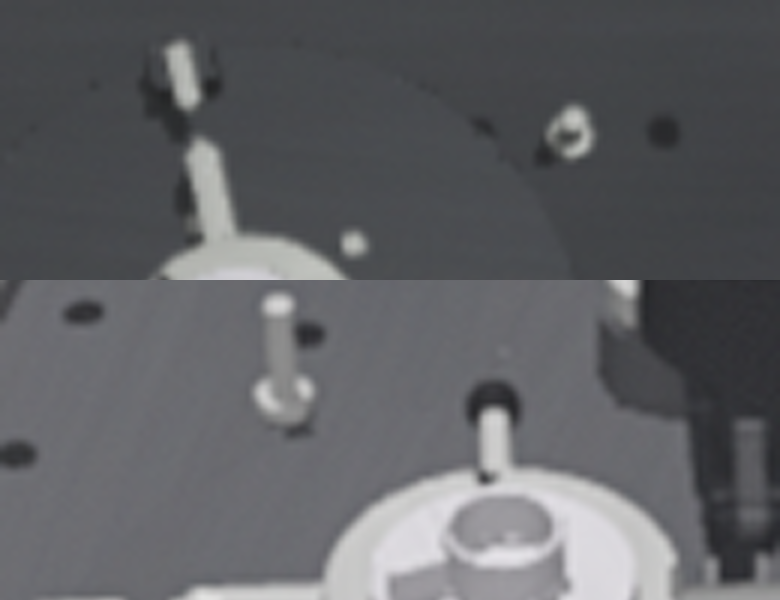

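In the top part of the crop, the wedge runs (178,45)→(190,105) and the pointer (222,238)→(200,142), which is nearly one line. I'll check that with numbers from segmented blobs.

```bash
cat > seg.py <<'E'
from h import *
def wpts(p,box,z,th):
    x0,y0,x1,y1=box;g=cv2.cvtColor(p['color'],cv2.COLOR_BGR2GRAY)[y0:y1,x0:x1].astype(float)
    w=np.clip(g-th,0,None);v,u=np.nonzero(w)
    X=np.array([atz(p,(a+x0,b+y0),z)[:2] for a,b in zip(u,v)]);return X,w[v,u]
def line(X,w):
    m=np.average(X,axis=0,weights=w);C=np.cov((X-m).T,aweights=w);l,V=np.linalg.eigh(C);return m,V[:,1],l
p=shot('top')
for th in(110,130):
    pm,pd,l=line(*wpts(p,(228,172,241,187),62,th)); im,idr,l2=line(*wpts(p,(225,154,236,169),60,th))
    if pd[0]<0: pd=-pd
    if idr[0]<0: idr=-idr
    c=np.array([582.6,70.5]);a=lambda v:np.degrees(np.arctan2(v[1],v[0])).round(1)
    print(th,'pointer c',pm.round(),'axis',a(pd),'from centre',a(pm-c),'| index',im.round(),a(idr),a(im-c),'join',a(im-pm),l.round(),l2.round())
E
python3 seg.py
```

```text
110 pointer c [674.  90.] axis 13.0 from centre 12.0 | index [732. 103.] 12.5 12.5 join 13.2 [ 19. 144.] [ 9. 82.]
130 pointer c [674.  90.] axis 12.6 from centre 12.0 | index [731. 103.] 13.6 12.5 join 13.2 [ 16. 137.] [ 8. 77.]
```

View pics/side4c.png

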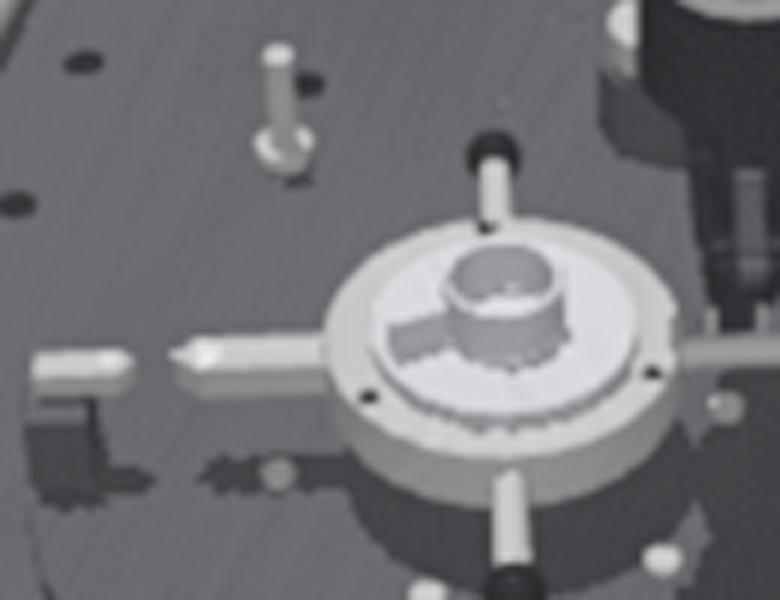

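The two tips face each other and the axes agree within 1°, so the pointer is set. Now I'll back off, lift, and go over to the lever.

```bash
python3 -m handwheel '[[0,1.5,0,0,0,0,0],[0,0,-3,0,0,0,0],[0,0,-3,0,0,0,0],[0,0,-1.6,0,0,-10.3,0],[0,0,-1.6,0,0,-10.3,0],[0,0,-1.6,0,0,-10.3,0],[0,0,-1.6,0,0,-10.3,0],[0,0,-1.6,0,0,-10.3,0]]'
python3 -m handwheel '[[0,0,0,0,0,-10.3,0],[0,0,0,0,0,-10.3,0],[0,0,0,0,0,-10.3,0],[0,0,0,0,0,-10,0],[-5.86,1.17,0,0,0,0,0],[-5.86,1.17,0,0,0,0,0],[-5.86,1.17,0,0,0,0,0],[-5.86,1.17,0,0,0,0,0]]'
python3 seg.py; python3 - <<'E'
from h import *
from scipy.spatial.transform import Rotation as R
o=r.get_obs();print(o['ee_pos'],R.from_rotvec(o['eef_rot']).as_matrix()[:,:2].T.round(3))
for n in('top','side'):
    p=shot(n)
    for k,z in(('lever_knob',55),('lever_pivot',64)):
        for e in r.tip_of(p,k)[:1]: print(n,k,e['p'],atz(p,e['position'],z)[:2])
E
```

```text
t: 10.55
ee_pos: [505.1, 16.9, 178.9]
eef_rot: [2.675, 1.647, 0.0]
ft_force: [0.3, -0.1, 0.6]
opening: 0.2
grip_force: 0.0
t: 11.55
ee_pos: [606.8, -201.5, 178.3]
eef_rot: [1.938, 2.472, -0.0]
ft_force: [1.5, -0.0, 0.1]
opening: -0.3
grip_force: 0.0
110 pointer c [674.  90.] axis 12.9 from centre 12.0 | index [732. 103.] 12.8 12.5 join 13.2 [ 18. 141.] [ 9. 81.]
130 pointer c [673.  90.] axis 12.6 from centre 12.0 | index [731. 103.] 14.3 12.5 join 13.2 [ 14. 134.] [ 7. 74.]
[ 607.95593011 -207.94494719  177.23390786] [[-0.234  0.972 -0.003]
 [ 0.972  0.234  0.   ]]
top lever_pivot 0.56 [ 551.84519089 -136.36367353]
side lever_knob 0.82 [ 577.03030414 -233.72993431]
side lever_pivot 0.95 [ 551.56867004 -126.01566823]
```

```bash
python3 -m handwheel '[[0.5,0,3,0,0,0,0],[0,0,3,0,0,0,0],[0,0,3,0,0,0,0],[0,0,2.5,0,0,0,0],[0,0,1.8,0,0,0,0],[0,0,1.5,0,0,0,0],[0,0,0,0,0,0,0],[0,0,0,0,0,0,0]]'
python3 - <<'E'
from h import *
o=r.get_obs();d=o['ee_pos'][:2]-[558,-133];print(o['ee_pos'].round(1),d@[.232,-.973],d@[.973,.232])
E
```

```text
t: 12.9
ee_pos: [605.7, -193.9, 31.2]
eef_rot: [1.937, 2.472, 0.0]
ft_force: [-1.0, 0.3, -0.2]
opening: -0.1
grip_force: 0.0
[ 605.7 -193.9   31.2] 70.29740376534664 32.319189891991805
```

```bash
python3 -m handwheel '[[0,-1.1,0,0,0,0,0],[-0.19,-0.8,0,0,0,6.5,0],[-0.19,-0.8,0,0,0,6.5,0],[-0.19,-0.8,0,0,0,6.5,0],[-0.19,-0.8,0,0,0,6.5,0],[-0.19,-0.8,0,0,0,6.5,0],[-0.19,-0.8,0,0,0,6.5,0],[0,0,0,0,0,0,0]]'
cat > lev.py <<'E'
from h import *
o=r.get_obs();d=o['ee_pos'][:2]-[558,-133];R=np.hypot(*d);a=np.arctan2(d[1],d[0]);print(o['ee_pos'].round(1),o['ft_force'].round(1),R.round(1),'finger lever est',(-1.0208-.12-(a-np.arcsin(20.7/R))).round(3))
for n in('top','side'):
    p=shot(n)
    for e in r.tip_of(p,'lever_knob')[:2]:
        w=atz(p,e['position'],55)[:2]-[558,-133];print(n,round(e['p'],2),np.hypot(*w).round(),(-1.0208-.12-np.arctan2(w[1],w[0])).round(2))
E
python3 lev.py
```

```text
t: 13.9
ee_pos: [546.6, -205.8, 30.9]
eef_rot: [2.651, 1.685, 0.0]
ft_force: [0.6, -0.3, -0.1]
opening: 0.1
grip_force: 0.0
[ 546.6 -205.8   30.9] [ 0.6 -0.3 -0.1] 73.7 finger lever est 0.87
side 0.8 94.0 0.82
```

```bash
python3 -m handwheel '[[-0.08,-0.25,0,0,0,2,0],[-0.08,-0.25,0,0,0,2,0],[-0.08,-0.25,0,0,0,2,0],[-0.08,-0.25,0,0,0,2,0],[-0.08,-0.25,0,0,0,2,0],[-0.08,-0.25,0,0,0,2,0],[0,0,0,0,0,0,0],[0,0,0,0,0,0,0]]'
python3 lev.py
```

```text
t: 15.1
ee_pos: [531.4, -202.1, 30.2]
eef_rot: [-2.813, -1.398, 0.001]
ft_force: [1.8, -0.3, 0.3]
opening: -0.0
grip_force: 0.5
[ 531.4 -202.1   30.2] [ 1.8 -0.3  0.3] 74.1 finger lever est 1.081
top 0.52 196.0 -2.62
side 0.81 110.0 0.99
```

```bash
python3 -m handwheel '[[0,-0.1,0,0,0,0,0],[0,-0.1,0,0,0,0,0],[0,-0.1,0,0,0,0,0],[0,0,0,0,0,0,0],[0,0,0,0,0,0,0],[0,0,0,0,0,0,0],[0,0,0,0,0,0,0],[0,0,0,0,0,0,0]]'
python3 lev.py
```

```text
t: 16.3
ee_pos: [529.3, -200.3, 30.3]
eef_rot: [2.813, 1.398, 0.0]
ft_force: [1.0, -3.4, -0.1]
opening: 0.1
grip_force: 1.6
[ 529.3 -200.3   30.3] [ 1.  -3.4 -0.1] 73.2 finger lever est 1.119
side 0.52 96.0 1.15
```

```bash
python3 -m handwheel '[[0,-0.1,0,0,0,0,0],[0,-0.1,0,0,0,0,0],[0,-0.1,0,0,0,0,0],[0,0,0,0,0,0,0],[0,0,0,0,0,0,0],[0,0,0,0,0,0,0],[0,0,0,0,0,0,0],[0,0,0,0,0,0,0]]'
python3 lev.py
```

```text
t: 17.5
ee_pos: [528.6, -199.9, 30.6]
eef_rot: [2.809, 1.395, 0.005]
ft_force: [9.9, -10.4, -7.0]
opening: -0.1
grip_force: 7.1
[ 528.6 -199.9   30.6] [  9.9 -10.4  -7. ] 73.1 finger lever est 1.131
side 0.55 103.0 1.12
```

The force has risen to about 16 N and the tip has stopped, so the lever is on its pin. I'll back off, lift clear and check.

```bash
python3 -m handwheel '[[0,0.5,0,0,0,0,0],[0,1.5,0,0,0,0,0],[0,0,-3,0,0,0,0],[0,0,-4,0,0,0,0],[0,0,-5,0,0,0,0],[0,0,-5,0,0,0,0],[0,0,0,0,0,0,0],[0,0,0,0,0,0,0]]'
python3 -m handwheel '[[0,4,0,0,0,0,0],[0,4,0,0,0,0,0],[0,4,0,0,0,0,0],[0,4,0,0,0,0,0],[0,0,0,0,0,0,0],[0,0,0,0,0,0,0],[0,0,0,0,0,0,0],[0,0,0,0,0,0,0]]'
python3 seg.py; python3 lev.py; python3 - <<'E'
from h import *
a=shot('top')['color'][150:270,185:345];b=shot('side')['color'][160:310,190:390]
cv2.imwrite('pics/end.png',np.hstack([cv2.resize(a,(400,300),interpolation=3),cv2.resize(b,(400,300),interpolation=3)]))
E
```

```text
t: 18.7
ee_pos: [542.3, -209.9, 199.2]
eef_rot: [-2.811, -1.397, 0.002]
ft_force: [0.6, 0.1, -0.7]
opening: 0.3
grip_force: 0.0
t: 19.7
ee_pos: [670.1, -306.8, 201.1]
eef_rot: [2.813, 1.398, 0.0]
ft_force: [-0.4, -0.9, 0.1]
opening: -0.3
grip_force: 0.0
110 pointer c [674.  90.] axis 12.8 from centre 12.0 | index [732. 103.] 12.8 12.5 join 13.2 [ 17. 141.] [ 9. 81.]
130 pointer c [673.  90.] axis 12.6 from centre 12.0 | index [731. 103.] 14.4 12.5 join 13.2 [ 14. 134.] [ 7. 74.]
[ 670.2 -306.9  201. ] [-0.4  0.1  1.1] 206.9 finger lever est -0.043
side 0.28 272.0 -2.19
```

View pics/end.png

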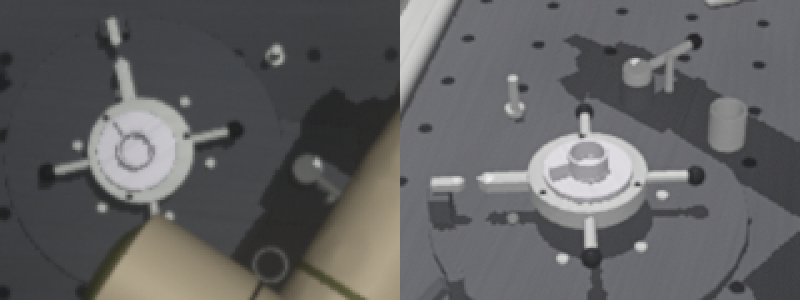

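The picture shows the pointer facing the wedge, the flange centred, and the lever bar against the pin with its knob at (695,42). I'll check the lever angle from that pixel and hand in.

```bash
python3 - <<'E'
from h import *
p=shot('side');w=atz(p,(337.4,180.8),55)[:2]-[558,-133];a=-1.0208-.12-np.arctan2(w[1],w[0]);print(np.hypot(*w),a)
if a>1.06: print(r.finish_job())
E
```

```text
100.65655990013585 1.1322363458006603
the job is handed in; nothing more can be done
None
```

The job is handed in: the pointer is within about 1° of the index wedge, and the lock lever was then pushed home against its stop pin, measured at about 1.13 rad against a nominal 1.1. The flange was not touched, and neither was anything else on the table; the verdict was not shown.

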